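# Put the gel reagents away in their hazard-colour spill trays

### The arm

A 6-joint arm with a two-finger parallel gripper is mounted at the origin on the work surface. World frame = base frame: x ahead of the robot, y to its left, z up, the work surface at z = 0. Lengths are in m, angles in rad, forces in N, time in s.
With the tool pointing down it reaches from about 0.375 to 0.9 m from the base axis. Payload 3.1 kg.
Tool frame: the origin (TCP) lies midway between the tips of the shut fingers; the grasp point (between the pads) lies 19 mm behind it; z points along the fingers, y is the line along which they close (so a half turn about z gives the same grasp; the last joint's range is limited). The gripper opens to 85 mm and grips with 20 to 120 N. Pads are 22 mm wide; open, the fingers measure 114 mm over their backs; the gripper's body (76 mm by 85 mm) begins 54 mm behind the grasp point. The pads swing forward as they close: fully open they stand 13 mm farther back than shut.
Start: joints at [1.022, 0.527, 1.433, -0, 1.181, -0.178], TCP at [0.226, 0.583, 0.206] pointing down, gripper open.
Joint ranges: [-3.08, 3.08], [-0.75, 2.2], [0.22, 2.44], [-1.43, 4.57], [0, 2.65], [-2.85, 2.85]. Speed limits (rad/s): [2.79, 2.79, 3.14, 3.14, 3.14, 3.14].

### API

Orientations are given as a unit quaternion [x, y, z, w].
In Python, from station import manip gives the robot as it stands.
- The arm moves only by the tool step_arm, never from a script. Its argument "targets" is text: rows parted by semicolons, each of 4 numbers parted by spaces: the shift along the tool's x, y, z in mm, then the turn about the tool's z in degrees. A call has 1 to 12 rows; each row is the pose to reach, as a shift and turn from the pose commanded when the call began, along the tool's axes at that moment; what a row does not reach only later rows make up. A row lasts 1/10 s, in which the tool goes at most 50 mm and 8.59 degrees, less where a joint would pass 70% of its speed; a pose out of reach is approached as far as the arm can. A call with a gripper value outside its range is refused whole. "gripper" is the closure, from 0 (fully open) to 1 (shut), set as the call begins (left out, the last holds). The fingers move at their own pace and stop on an object; "squeeze" is the grip in N (left out, the last holds). Time passes only in rows, so rows that repeat a pose let the fingers close. It gives the time, the measured TCP pose, the force, the opening and the grip force at its end, in the units of the state.
- manip.sense(): the state, without advancing time (a new reading comes with each control period).
- manip.snapshot(name): name is "side" or "top" or "wrist"; returns the picture (384x512x3 uint8, red, green, blue); there is no depth.
- manip.get_calibration(name): a dict with "fov_y" (degrees; the focal length in pixels is half the picture's height over the tangent of half this angle, whatever the lens; pixels are square), "cx", "cy" (the principal point, pixels), "extrinsics" (4x4, takes a point from camera to world coordinates); the wrist camera has in their place "tool_from_camera" (4x4, takes a point from camera to tool coordinates, whose origin is the TCP and whose axes are the flange's). Camera axes: x right, y down, z forward; pixel columns grow to the right and rows downward; lengths in m; the calibration is good to about 2 mm. A picture is of the moment at which its call begins: read the wrist's pose just before it. get_calibration takes no time and is no camera call.
- manip.sign_off(): hands the job in; it is judged then, once.
Trained networks look in the newest picture that a camera, given by its name, has taken for a name from the list of things; names that differ only in an ending like _2 or _b are one class to them, and where a whole thing is asked for, a point or a joint stands for the part that bears it (a point fixed in the world has none). Each returns a list of dicts, best first, with "p" (0 to 1); they miss things now and then, are a little off and sometimes report something else, mostly with a low value. They report only what shows in the picture. A call takes as long as a camera call. They do not tell look-alikes from the thing itself.
- manip.recognise(camera, query): "position" ([column, row] in pixels, amid what is visible of it).
- manip.masks_of(camera, query): "pixels" (384x512 bool, what is visible of it) and "position" ([column, row] in pixels, amid what is visible of it).
- manip.mark_of(camera, query): "position" ([column, row] in pixels: a listed point, or the origin of a listed thing).
The state is a dict: "t": time; "q": joint angles; "qd": joint speeds; "tau": joint torques, N m; "tcp_pos": TCP position; "tool_rot": TCP orientation; "force": force on the tool from outside, world axes, zero at the start; "ft_torque": the same for the moment, N m; "finger_gap": opening from 0.0 (shut) to 1.0 (fully open); "gripper_force": force on a finger pad.
Only numpy, scipy, OpenCV 4.12 (cv2) and the standard library are available. Lean on these libraries where they do the work, as an engineer would, in place of code of your own. Each camera call takes 0.05 s, during which the arm holds its last target. There are 200 camera calls.

### The job

The gel practical is over: put away the four reagent bottles left out on the bench. Stand each one upright on the floor of the spill tray in its storage colour (same colour as its cap and label band), set down rather than dropped and never tipped over, and leave the two jars that are already in the trays standing where they are.

Things in the scene. Friction and masses are not known exactly. Their poses are not given: they have to be found in the camera images.
- bottle_red_mid (a point): white plastic reagent bottle with a RED screw cap and a red label band: round, 60 mm in diameter, 135 mm tall, loose, about 260 g (its contents vary), standing on the bench at the start. The point is its centre, half-way up (67.5 mm above its foot and below its top); z is its upright axis. The hard cap, 36 mm in diameter and 22 mm high, is the top of the bottle: its middle is 56.5 mm above this point. The shoulder below the cap narrows to a 31 mm neck.
- bottle_green_mid (a point): white plastic reagent bottle with a GREEN screw cap and a green label band: round, 62 mm in diameter, 125 mm tall, loose, about 280 g (its contents vary), standing on the bench at the start. The point is its centre, half-way up (62.5 mm above its foot and below its top); z is its upright axis. The hard cap, 36 mm in diameter and 22 mm high, is the top of the bottle: its middle is 51.5 mm above this point. The shoulder below the cap narrows to a 31 mm neck.
- bottle_blue_mid (a point): amber glass reagent bottle with a BLUE screw cap and a blue label band: round, 54 mm in diameter, 110 mm tall, loose, about 220 g (its contents vary), standing on the bench at the start. The point is its centre, half-way up (55 mm above its foot and below its top); z is its upright axis. The hard cap, 36 mm in diameter and 22 mm high, is the top of the bottle: its middle is 44 mm above this point. The shoulder below the cap narrows to a 31 mm neck.
- bottle_yellow_mid (a point): grey plastic reagent bottle with a YELLOW screw cap and a yellow label band: round, 52 mm in diameter, 105 mm tall, loose, about 170 g (its contents vary), standing on the bench at the start. The point is its centre, half-way up (52.5 mm above its foot and below its top); z is its upright axis. The hard cap, 36 mm in diameter and 22 mm high, is the top of the bottle: its middle is 41.5 mm above this point. The shoulder below the cap narrows to a 31 mm neck.
- tray_red: RED plastic spill tray, an open rectangular tray fixed to the bench, 110 mm (x) by 170 mm (y) by 28 mm high outside, walls 5 mm and floor 5 mm thick, so 100 by 160 mm inside. Origin at the centre of its underside; x across it, y along it, z up. A low jar with a red lid already stands towards one end of it, near its long centre line; the other end is free.
- tray_green: GREEN plastic spill tray, an open rectangular tray fixed to the bench, 110 mm (x) by 170 mm (y) by 28 mm high outside, walls 5 mm and floor 5 mm thick, so 100 by 160 mm inside. Origin at the centre of its underside; x across it, y along it, z up. Empty at the start.
- tray_blue: BLUE plastic spill tray, an open rectangular tray fixed to the bench, 110 mm (x) by 170 mm (y) by 28 mm high outside, walls 5 mm and floor 5 mm thick, so 100 by 160 mm inside. Origin at the centre of its underside; x across it, y along it, z up. A low jar with a blue lid already stands towards one end of it, near its long centre line; the other end is free.
- tray_yellow: YELLOW plastic spill tray, an open rectangular tray fixed to the bench, 110 mm (x) by 170 mm (y) by 28 mm high outside, walls 5 mm and floor 5 mm thick, so 100 by 160 mm inside. Origin at the centre of its underside; x across it, y along it, z up. Empty at the start.
- jar_red_mid (a point): Low white jar with a red lid (a small white dot on it), 42 mm in diameter and 48 mm tall, loose, already standing in the red tray; to be left where it is. The point is its centre, half-way up (24 mm above its foot); z is its upright axis.
- jar_blue_mid (a point): Low white jar with a blue lid (a small white dot on it), 42 mm in diameter and 48 mm tall, loose, already standing in the blue tray; to be left where it is. The point is its centre, half-way up (24 mm above its foot); z is its upright axis.
There are look-alikes about, which are no part of the job. Leave any orange or purple look-alike of the part that bears jar_red_mid alone.

How it is judged:
By the outcome, as a careful person would: the job done as asked, in the order asked, and still so for the second after the job is handed in, with the robot touching nothing.
It also fails if it takes over 104 s, if anything falls off the work surface, if the arm or the gripper's body presses on something with over 40 N, if the wrist force passes 120 N, or if a joint passes its speed limit or range.

## Working session

There is one attempt and no reset: what is moved stays moved. The work goes in short steps, Python scripts to look and compute and a tool call to move; the robot and the scene stay as the last step left them, time stands still between calls to the robot, and variables do not carry over. Pictures are saved under pics/ and viewed, at most 14 in all, crops included, and the job is handed in when it is done.

Besides the shell and the picture viewer there is one more tool, called after "Call:" as name(argument=value, ...) on one line, values as JSON. step_arm: Moves the arm, as the interface text tells. Its arguments: {"type":"object","properties":{"targets":{"type":"string"},"gripper":{"type":"number"},"squeeze":{"type":"number"}},"required":["targets"]}

```bash
mkdir -p pics; ls
cat > h.py <<'E'
import numpy as np, cv2
from station import manip
from scipy.spatial.transform import Rotation as R
def snap(n,f):
    im=manip.snapshot(n); cv2.imwrite('pics/'+f,im[:,:,::-1]); return im
def ray(n,px):
    c=manip.get_calibration(n); f=192/np.tan(np.radians(c['fov_y'])/2)
    d=np.array([(px[0]-c['cx'])/f,(px[1]-c['cy'])/f,1.])
    if 'extrinsics' in c: T=np.array(c['extrinsics'])
    else:
        s=manip.sense(); W=np.eye(4); W[:3,:3]=R.from_quat(s['tool_rot']).as_matrix(); W[:3,3]=s['tcp_pos']; T=W@np.array(c['tool_from_camera'])
    return T[:3,3],T[:3,:3]@d
def atz(n,px,z):
    o,d=ray(n,px); return o+d*(z-o[2])/d[2]
E
python3 - <<'E'
from h import *
snap('top','top0.png'); snap('side','side0.png')
H=dict(bottle_red_mid=.0675,bottle_green_mid=.0625,bottle_blue_mid=.055,bottle_yellow_mid=.0525,tray_red=0,tray_green=0,tray_blue=0,tray_yellow=0,jar_red_mid=.029,jar_blue_mid=.029)
for k,z in H.items():
  for n in('top','side'):
    for r in manip.mark_of(n,k)[:3]: print(k,n,round(r['p'],2),np.round(r['position']),np.round(atz(n,r['position'],z),3))
s=manip.sense();print(s['t'],s['tool_rot'],manip.get_calibration('top'))
E
```

```text
pics
bottle_red_mid top 0.69 [207. 231.] [0.437 0.179 0.068]
bottle_red_mid side 0.81 [210. 193.] [0.416 0.163 0.068]
bottle_green_mid top 0.59 [243. 231.] [0.439 0.079 0.062]
bottle_green_mid side 0.66 [228. 201.] [0.436 0.085 0.062]
bottle_green_mid side 0.53 [368. 291.] [ 0.463 -0.468  0.062]
bottle_blue_mid top 0.56 [297. 221.] [ 0.468 -0.071  0.055]
bottle_blue_mid side 0.82 [263. 222.] [ 0.457 -0.074  0.055]
bottle_yellow_mid top 0.69 [199. 154.] [0.658 0.207 0.052]
bottle_yellow_mid top 0.6 [342. 230.] [ 0.443 -0.198  0.052]
bottle_yellow_mid top 0.42 [314. 171.] [ 0.611 -0.123  0.052]
bottle_yellow_mid side 0.96 [286. 246.] [ 0.435 -0.205  0.052]
tray_red top 0.85 [216. 163.] [0.645 0.161 0.   ]
tray_red side 0.75 [259. 190.] [0.645 0.162 0.   ]
tray_green top 0.94 [314. 170.] [ 0.625 -0.129  0.   ]
tray_green side 0.76 [309. 226.] [ 0.622 -0.132  0.   ]
tray_blue top 0.35 [246. 234.] [0.436 0.07  0.   ]
tray_blue side 0.92 [347. 290.] [ 0.483 -0.4    0.   ]
tray_yellow top 0.76 [135. 214.] [0.493 0.394 0.   ]
tray_yellow top 0.48 [337. 233.] [ 0.439 -0.192  0.   ]
tray_yello
[... 190 characters left out ...]
0.232 0.029]
jar_red_mid side 0.54 [205. 154.] [0.625 0.522 0.029]
jar_red_mid side 0.52 [253. 180.] [0.644 0.2   0.029]
jar_red_mid side 0.52 [250. 205.] [0.514 0.062 0.029]
jar_blue_mid top 0.54 [429. 207.] [ 0.513 -0.454  0.029]
jar_blue_mid side 0.92 [368. 291.] [ 0.496 -0.453  0.029]
1.1 [ 1.83839029e-01  9.82956362e-01 -3.74148014e-05 -2.96669520e-05] {'fov_y': 44.31507583276249, 'cx': 254.41515932449488, 'cy': 195.45275588797716, 'extrinsics': array([[ 0.00321247, -0.98791503,  0.15496314,  0.3335296 ],
       [-0.99999303, -0.00346845, -0.00138153,  0.04909072],
       [ 0.00190232, -0.15495762, -0.98791929,  1.36795669],
       [ 0.        ,  0.        ,  0.        ,  1.        ]])}
```

```bash
python3 -c "
import cv2
a=cv2.imread('pics/top0.png');cv2.imwrite('pics/topc.png',cv2.resize(a[90:290,80:480],None,fx=2,fy=2,interpolation=2))"
```

```text
(no output)
```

View pics/topc.png

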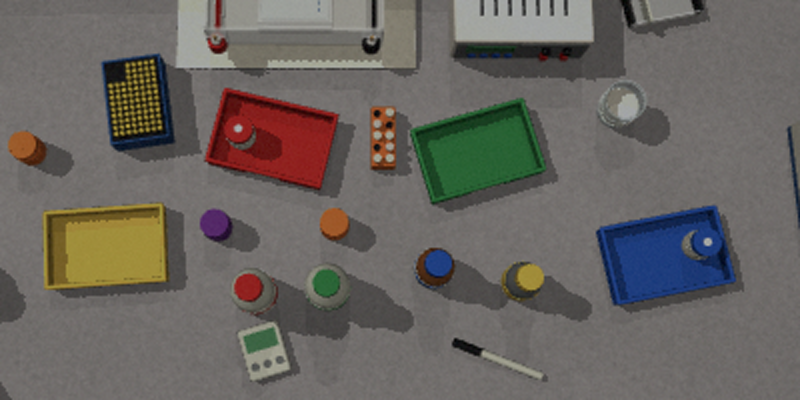

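View pics/side0.png

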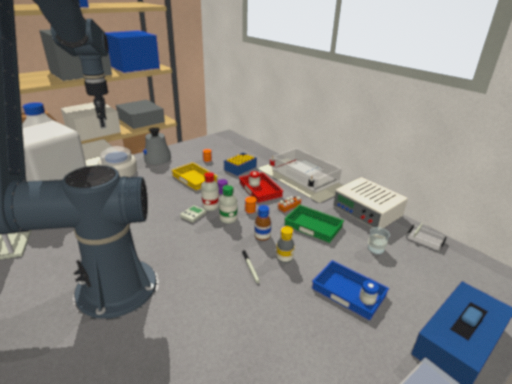

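The top crop shows four bottles (caps at crop 248,288; 326,282; 438,263; 530,279) and four trays. The red jar is at the left end of its tray, the blue jar at the right end. Next I'll refine these positions by colour segmentation.

Run:
```python
from h import *
im=cv2.imread('pics/top0.png'); hsv=cv2.cvtColor(im,cv2.COLOR_BGR2HSV)
hue=dict(red=((172,8)),green=(60,85),blue=(103,125),yellow=(20,33))
cap=dict(red=((204,234),.135),green=((243,231),.125),blue=((299,221),.110),yellow=((345,230),.105))
tr=dict(red=(216,160),green=(319,165),blue=(413,217),yellow=(133,213))
for c,(a,b) in hue.items():
    h=hsv[:,:,0]; m=((h>=a)&(h<=b)) if a<b else ((h>=a)|(h<=b))
    m=(m&(hsv[:,:,1]>120)&(hsv[:,:,2]>50)).astype(np.uint8)
    (u,v),z=cap[c]; w=np.zeros_like(m); w[v-12:v+9,u-12:u+13]=1
    n,l,st,ce=cv2.connectedComponentsWithStats(m*w); i=1+np.argmax(st[1:,4])
    print(c,'cap',st[i],np.round(atz('top',ce[i],z-.006),3))
    u,v=tr[c]; w[:]=0; w[v-32:v+33,u-42:u+43]=1
    n,l,st,ce=cv2.connectedComponentsWithStats(cv2.morphologyEx(m*w,cv2.MORPH_CLOSE,np.ones((3,3)))); i=1+np.argmax(st[1:,4])
    P=np.argwhere(l==i)[:,::-1]
    Q=np.array([atz('top',p,.028)[:2] for p in P]).astype(np.float32)*1000
    r=cv2.minAreaRect(Q); bx=cv2.boxPoints(r); s=[np.linalg.norm(bx[1]-bx[0]),np.linalg.norm(bx[2]-bx[1])]
    e=(bx[1]-bx[0]) if s[0]>s[1] else bx[2]-bx[1]
    e=e/np.linalg.norm(e); e*=np.sign(e[1]); print('  tray',np.round(r[0]),np.round(s),'long axis',np.round(e,3))
print(np.round(atz('top',(80+119,90+65),.053),3),np.round(atz('top',(432,211),.053),3))
print(manip.get_calibration('wrist'))
```

```text
red cap [197 227  15  14 158] [0.427 0.18  0.129]
  tray [651. 161.] [116. 173.] long axis [0.23  0.973]
green cap [237 225  13  13 131] [0.434 0.078 0.119]Traceback (most recent call last):
  File "<stdin>", line 15, in <module>
  File "h.py", line 14, in atz
    o,d=ray(n,px); return o+d*(z-o[2])/d[2]
        ~~~^^^^^^
  File "h.py", line 7, in ray
    c=manip.get_calibration(n); f=192/np.tan(np.radians(c['fov_y'])/2)
ValueError: time passes only in moves, steps and waits
```

```bash
python3 - <<'E'
s=open('h.py').read()
s=s.replace("def ray(","from functools import lru_cache\n@lru_cache\ndef cal(n): return manip.get_calibration(n)\ndef ray(").replace("c=manip.get_calibration(n);","c=cal(n);")
open('h.py','w').write(s)
E
cat > m.py <<'E'
from h import *
im=cv2.imread('pics/top0.png'); hsv=cv2.cvtColor(im,cv2.COLOR_BGR2HSV)
hue=dict(red=((172,8)),green=(60,85),blue=(103,125),yellow=(20,33))
cap=dict(red=((204,234),.135),green=((243,231),.125),blue=((299,221),.110),yellow=((345,230),.105))
tr=dict(red=(216,160),green=(319,165),blue=(413,217),yellow=(133,213))
for c,(a,b) in hue.items():
    h=hsv[:,:,0]; m=((h>=a)&(h<=b)) if a<b else ((h>=a)|(h<=b))
    m=(m&(hsv[:,:,1]>120)&(hsv[:,:,2]>50)).astype(np.uint8)
    (u,v),z=cap[c]; w=np.zeros_like(m); w[v-12:v+9,u-12:u+13]=1
    n,l,st,ce=cv2.connectedComponentsWithStats(m*w); i=1+np.argmax(st[1:,4])
    print(c,'cap',st[i],np.round(atz('top',ce[i],z-.006),3))
    u,v=tr[c]; w[:]=0; w[v-32:v+33,u-42:u+43]=1
    n,l,st,ce=cv2.connectedComponentsWithStats(cv2.morphologyEx(m*w,cv2.MORPH_CLOSE,np.ones((3,3)))); i=1+np.argmax(st[1:,4])
    P=np.argwhere(l==i)[:,::-1]
    Q=np.array([atz('top',p,.028)[:2] for p in P]).astype(np.float32)*1000
    r=cv2.minAreaRect(Q); bx=cv2.boxPoints(r); s=[np.linalg.norm(bx[1]-bx[0]),np.linalg.norm(bx[2]-bx[1])]
    e=(bx[1]-bx[0]) if s[0]>s[1] else bx[2]-bx[1]
    e=e/np.linalg.norm(e); e*=np.sign(e[1]); print('  tray',np.round(r[0]),np.round(s),'long axis',np.round(e,3))
print(np.round(atz('top',(80+119,90+65),.053),3),np.round(atz('top',(432,211),.053),3))
E
python3 m.py; python3 -c "
from h import *
print(cal('wrist'),R.from_quat(manip.sense()['tool_rot']).as_matrix().round(3))"
```

```text
red cap [197 227  15  14 158] [0.427 0.18  0.129]
  tray [651. 161.] [116. 173.] long axis [0.23  0.973]
green cap [237 225  13  13 131] [0.434 0.078 0.119]
  tray [ 635. -139.] [173. 112.] long axis [-0.284  0.959]
blue cap [292 215  14  13 142] [ 0.462 -0.072  0.104]
  tray [ 483. -404.] [178. 113.] long axis [-0.197  0.98 ]
yellow cap [337 222  15  14 161] [ 0.443 -0.195  0.099]
  tray [493. 396.] [176. 113.] long axis [-0.075  0.997]
[0.656 0.206 0.053] [ 0.497 -0.452  0.053]
{'fov_y': 61.66467986719215, 'cx': 255.1347151754072, 'cy': 194.166933872731, 'tool_from_camera': array([[-3.22998452e-04, -9.50976131e-01, -3.09264116e-01,
         7.93719754e-02],
       [ 9.99999800e-01, -4.75149902e-04,  4.16659488e-04,
        -1.33488363e-04],
       [-5.43180043e-04, -3.09263919e-01,  9.50976095e-01,
        -1.68320312e-01],
       [ 0.00000000e+00,  0.00000000e+00,  0.00000000e+00,
         1.00000000e+00]])} [[-0.932  0.361 -0.   ]
 [ 0.361  0.932 -0.   ]
 [ 0.    -0.    -1.   ]]
```

Call:
step_arm(targets="-333 -303 6 0;-333 -303 6 0;-333 -303 6 0;-333 -303 6 0;-333 -303 6 0;-333 -303 6 0;-333 -303 6 0;-333 -303 6 0;-333 -303 6 0;-333 -303 6 0;-333 -303 6 0;-333 -303 6 0", gripper=0.2, squeeze=40)

```text
t: 2.3
tcp_pos: [0.4261, 0.1806, 0.2004]
tool_rot: [0.184, 0.983, 0.0, -0.0]
force: [0.5, 0.4, 0.2]
finger_gap: 0.801
gripper_force: 0.0
```

```bash
cat >> h.py <<'E'
def to(x,y,z):
    s=manip.sense(); M=R.from_quat(s['tool_rot']).as_matrix()
    print('t',round(s['t'],2),'tcp',np.round(s['tcp_pos'],4),'shift mm',np.round(1000*M.T@(np.array([x,y,z])-s['tcp_pos']),1),'gap',round(s['finger_gap'],2),'q',np.round(s['q'],2))
HUE=dict(red=(172,8),green=(55,85),blue=(100,125),yellow=(18,33))
def wcap(c,z,f):
    "cap top centre from the wrist picture"
    im=snap('wrist',f); hsv=cv2.cvtColor(im,cv2.COLOR_RGB2HSV); a,b=HUE[c]; h=hsv[:,:,0]
    m=((h>=a)&(h<=b)) if a<b else ((h>=a)|(h<=b)); m=(m&(hsv[:,:,1]>110)&(hsv[:,:,2]>50)).astype(np.uint8)
    n,l,st,ce=cv2.connectedComponentsWithStats(m)
    for i in np.argsort(-st[1:,4])[:3]+1: print(c,st[i],np.round(ce[i]),np.round(atz('wrist',ce[i],z),4))
E
python3 -c "
from h import *
wcap('red',.135,'w1.png'); to(.427,.18,.109)"
```

```text
red [ 233  280  111   86 6836] [285. 324.] [0.5442 0.1634 0.135 ]
red [ 234  169   47   50 1842] [257. 194.] [0.423  0.1833 0.135 ]
red [234 138  50  19 146] [259. 143.] [0.3869 0.1987 0.135 ]
t 2.35 tcp [0.4259 0.181  0.2004] shift mm [-1.4 -0.5 91.4] gap 0.8 q [ 0.16  0.32  1.83  0.    0.99 -1.04]
```

View pics/w1.png

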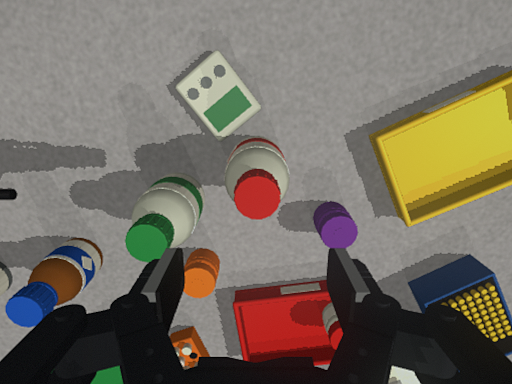

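The wrist view shows the red cap at (257,194), which agrees with the top view to within 4 mm. The fingers are clear of everything, so I'm descending.

Call:
step_arm(targets="0 -0.5 25 0;0 -0.5 50 0;0 -0.5 75 0;0 -0.5 91 0;0 -0.5 91 0;0 -0.5 91 0")

```text
t: 2.95
tcp_pos: [0.4261, 0.1806, 0.1095]
tool_rot: [0.183, 0.983, -0.0, -0.0]
force: [-0.1, -0.2, -0.2]
finger_gap: 0.798
gripper_force: 0.0
```

Call:
step_arm(targets="0 0 0 0;0 0 0 0;0 0 0 0;0 0 0 0;0 0 0 0;0 0 0 0;0 0 0 0;0 0 0 0", gripper=1, squeeze=50)

```text
t: 3.75
tcp_pos: [0.4287, 0.1785, 0.1126]
tool_rot: [0.183, 0.983, -0.0, 0.003]
force: [-2.0, -5.2, 22.8]
finger_gap: 0.006
gripper_force: 11.5
```

```bash
python3 -c "
from h import *
snap('wrist','w2.png'); to(.427,.18,.109)
a=snap('side','s2.png');cv2.imwrite('pics/s2c.png',cv2.resize(a[100:260,130:340,::-1],None,fx=3,fy=3))"
```

```text
t 3.8 tcp [0.4287 0.1785 0.1126] shift mm [2.2 0.8 3.6] gap 0.0 q [ 0.15  0.47  1.92 -0.    0.74 -1.05]
```

View pics/w2.png

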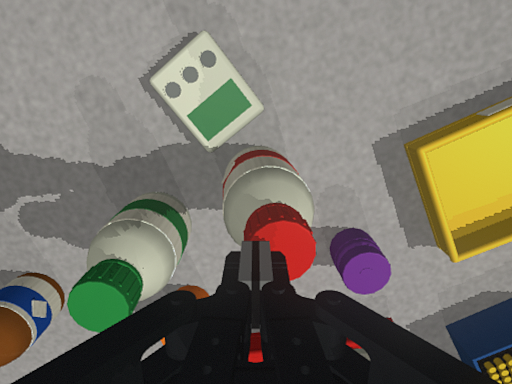

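View pics/s2c.png

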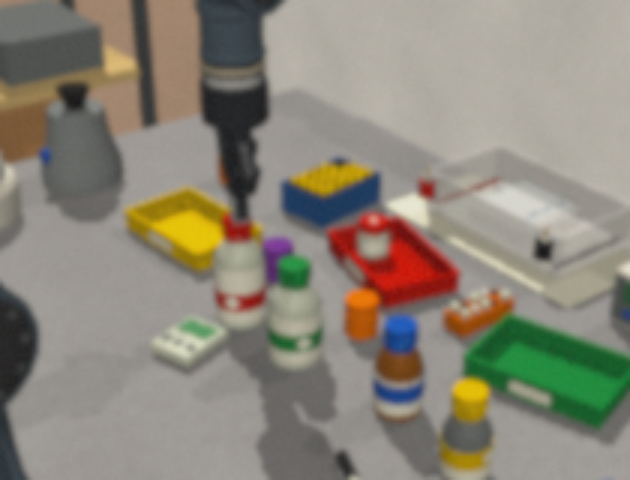

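The fingers closed empty on the +x side of the red cap, and the bottle still stands. I'll raise straight up, then re-measure.

Call:
step_arm(targets="0 0 -10 0;0 0 -20 0;0 0 -40 0;0 0 -65 0;0 0 -90 0;0 0 -90 0;0 0 -90 0")

```text
t: 4.55
tcp_pos: [0.4267, 0.1795, 0.1999]
tool_rot: [0.184, 0.983, 0.0, 0.001]
force: [0.2, -0.7, -0.7]
finger_gap: 0.001
gripper_force: 0.0
```

Call:
step_arm(targets="0 0 0 0;0 0 0 0;0 0 0 0;0 0 0 0", gripper=0)

```text
t: 4.95
tcp_pos: [0.4263, 0.1793, 0.1988]
tool_rot: [0.184, 0.983, -0.0, -0.001]
force: [0.9, -0.0, -0.0]
finger_gap: 0.682
gripper_force: 0.0
```

```bash
python3 -c "
from h import *
wcap('red',.135,'w3.png'); to(.427,.18,.109)
a=cv2.imread('pics/w3.png')
# TCP projection
c=cal('wrist');T=np.linalg.inv(c['tool_from_camera']);f=192/np.tan(np.radians(c['fov_y'])/2)
for z in(0,-.019,.066): p=T@[0,0,z,1];print(z,f*p[0]/p[2]+c['cx'],f*p[1]/p[2]+c['cy'])
h=cv2.resize(a[100:260,150:400],None,fx=3,fy=3,interpolation=2);cv2.imwrite('pics/w3c.png',h)"
```

```text
red [ 234  282   96   85 6044] [280. 324.] [0.5421 0.1581 0.135 ]
red [ 235  169   47   50 1861] [258. 194.] [0.4234 0.1828 0.135 ]
red [235 138  50  19 137] [259. 142.] [0.3871 0.1977 0.135 ]
t 5.0 tcp [0.4264 0.1793 0.1989] shift mm [-0.4  0.9 89.9] gap 0.77 q [ 0.16  0.32  1.83 -0.    0.99 -1.05]
0 255.2532791684169 234.9841601118852
-0.019 255.2860858799426 250.7613375818538
0.066 255.17655618592948 198.08707246012366
```

View pics/w3c.png

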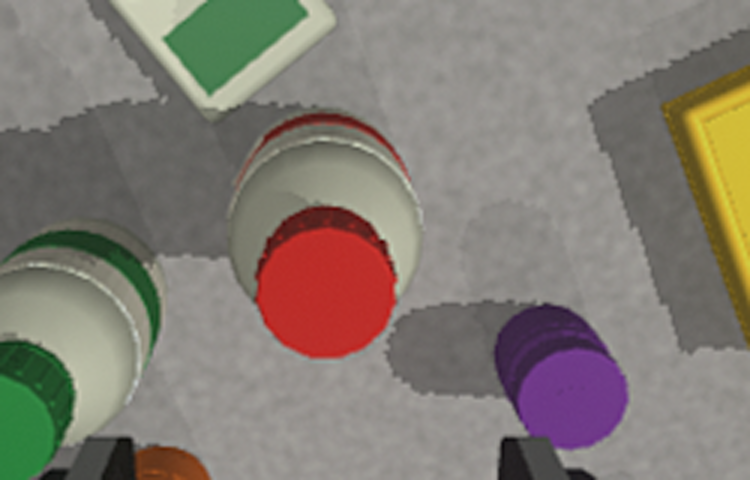

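The bottle is back upright at the same spot, with the cap disc at wrist pixel (259,196) against an expected (255,199). I'll shift 2–3 mm, go lower and close in stages.

Call:
step_arm(targets="2.5 3 25 0;2.5 3 50 0;2.5 3 75 0;2.5 3 94 0;2.5 3 94 0;2.5 3 94 0", gripper=0.2, squeeze=20)

```text
t: 5.6
tcp_pos: [0.4254, 0.1831, 0.1054]
tool_rot: [0.184, 0.983, -0.0, -0.0]
force: [1.1, 0.6, 0.9]
finger_gap: 0.799
gripper_force: 0.0
```

Call:
step_arm(targets="0 0 0 0;0 0 0 0;0 0 0 0", gripper=0.45)

```text
t: 5.9
tcp_pos: [0.426, 0.1832, 0.1062]
tool_rot: [0.184, 0.983, 0.0, 0.001]
force: [0.0, -0.8, 0.4]
finger_gap: 0.55
gripper_force: 0.0
```

```bash
python3 -c "
from h import *
snap('wrist','w4.png'); to(.427,.18,.109)"
```

```text
t 5.95 tcp [0.4259 0.1832 0.1061] shift mm [-2.2 -2.6 -2.9] gap 0.55 q [ 0.16  0.48  1.93  0.    0.73 -1.04]
```

View pics/w4.png

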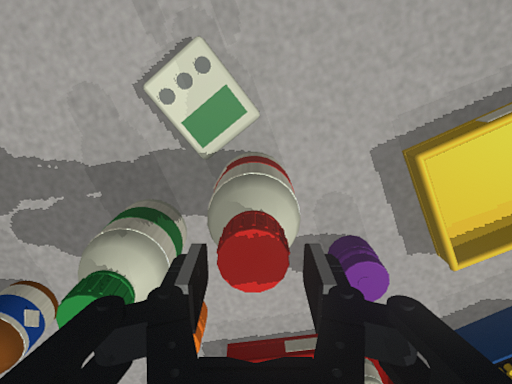

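At 0.55 opening, the wrist image puts the visible fingertips at cap-top height, about 28 mm behind the stated TCP. So the first close slid off the top of the cap. I'll open, go 18 mm lower and close gently.

Call:
step_arm(targets="0 0 0 0;0 0 0 0;0 0 6 0;0 0 12 0;0 0 18 0;0 0 18 0", gripper=0.2)

```text
t: 6.55
tcp_pos: [0.4246, 0.183, 0.0863]
tool_rot: [0.184, 0.983, -0.0, -0.001]
force: [-0.2, -0.7, 0.2]
finger_gap: 0.799
gripper_force: 0.0
```

Call:
step_arm(targets="0 0 0 0;0 0 0 0;0 0 0 0;0 0 0 0;0 0 0 0;0 0 0 0", gripper=1, squeeze=20)

```text
t: 7.15
tcp_pos: [0.4255, 0.1831, 0.0875]
tool_rot: [0.184, 0.983, 0.0, 0.0]
force: [-1.0, 0.5, 0.7]
finger_gap: 0.418
gripper_force: 20.2
```

```bash
python3 -c "
from h import *
snap('wrist','w5.png'); to(.427,.18,.109)"
```

```text
t 7.2 tcp [0.4254 0.1831 0.0875] shift mm [ -2.6  -2.3 -21.4] gap 0.41 q [ 0.16  0.52  1.94 -0.    0.68 -1.04]
```

View pics/w5.png

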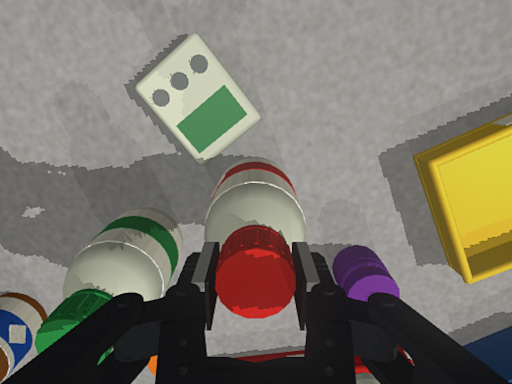

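The gap of 0.418 is 35.5 mm, so the cap is held, and w5 shows it centred between the pads. I'm squeezing and lifting.

Call:
step_arm(targets="0 0 0 0;0 0 0 0;0 0 -10 0;0 0 -25 0;0 0 -45 0;0 0 -65 0;0 0 -85 0;0 0 -95 0;0 0 -95 0", squeeze=60)

```text
t: 8.1
tcp_pos: [0.4262, 0.1834, 0.1836]
tool_rot: [0.184, 0.983, 0.001, 0.001]
force: [0.5, 0.5, -2.8]
finger_gap: 0.403
gripper_force: 60.1
```

Call:
step_arm(targets="-10 1 0 0;-30 3 0 0;-55 6 0 0;-80 8 0 0;-105 11 0 0;-130 14 0 0;-155 16 0 0;-180 19 0 0;-200 21 0 0;-215 22 0 0;-223 23 0 0;-223 23 0 0")

```text
t: 9.3
tcp_pos: [0.6422, 0.1233, 0.1806]
tool_rot: [0.184, 0.983, -0.0, -0.001]
force: [0.0, -1.0, -2.8]
finger_gap: 0.403
gripper_force: 60.1
```

```bash
python3 -c "
from h import *
a=snap('wrist','w6.png'); to(.642,.124,.0925)
b=manip.snapshot('side')
print(manip.sense()['force'])
cv2.imwrite('pics/w6c.png',np.hstack([cv2.resize(a,(400,300)),cv2.resize(b[90:300,130:410],(400,300))])[:,:,::-1])"
```

```text
t 9.35 tcp [0.6411 0.1237 0.1809] shift mm [-1.   0.7 88.4] gap 0.4 q [ 0.02  0.59  1.38  0.    1.17 -1.18]
[-0.74194208  0.64631398 -3.09452524]
```

View pics/w6c.png

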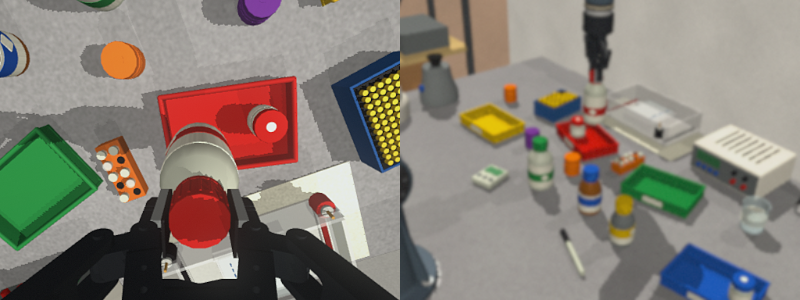

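Red is held upright over the free end of its tray, with the jar clear. I'm lowering it.

Call:
step_arm(targets="0 0 20 0;0 0 40 0;0 0 60 0;0 0 74 0;0 0 80 0;0 0 83 0;0 0 85 0;0 0 86 0;0 0 86 0;0 0 86 0")

```text
t: 10.4
tcp_pos: [0.6421, 0.1239, 0.097]
tool_rot: [0.184, 0.983, 0.0, 0.001]
force: [0.1, 0.1, -2.4]
finger_gap: 0.397
gripper_force: 60.1
```

Call:
step_arm(targets="0 0 1 0;0 0 2 0;0 0 3 0;0 0 4 0;0 0 4 0;0 0 4 0")

```text
t: 11.0
tcp_pos: [0.6418, 0.1239, 0.0928]
tool_rot: [0.184, 0.983, -0.0, 0.0]
force: [-0.6, -0.4, 0.9]
finger_gap: 0.398
gripper_force: 60.4
```

Contact. I'm releasing and raising, then going over to green.

Call:
step_arm(targets="0 0 0 0;0 0 0 0;0 0 0 0;0 0 0 0;0 0 -10 0;0 0 -30 0;0 0 -60 0;0 0 -100 0;0 0 -110 0;0 0 -110 0", gripper=0.2, squeeze=20)

```text
t: 12.0
tcp_pos: [0.6434, 0.1241, 0.2056]
tool_rot: [0.184, 0.983, 0.001, 0.003]
force: [0.0, 0.4, -0.6]
finger_gap: 0.799
gripper_force: 0.0
```

```bash
python3 -c "
from h import *
to(.434,.080,.20)"
```

```text
t 12.0 tcp [0.6434 0.1241 0.2056] shift mm [ 179.3 -116.8    4.3] gap 0.8 q [ 0.02  0.57  1.36 -0.    1.21 -1.18]
```

Call:
step_arm(targets="180 -117 2 0;180 -117 2 0;180 -117 2 0;180 -117 2 0;180 -117 2 0;180 -117 2 0;180 -117 2 0")

```text
t: 12.7
tcp_pos: [0.4324, 0.0799, 0.2001]
tool_rot: [0.184, 0.983, 0.0, 0.0]
force: [0.6, 0.1, -0.1]
finger_gap: 0.804
gripper_force: 0.0
```

```bash
cat >> h.py <<'E'
def wtop(c,z,f):
    "shift to the cap's top disc (lowest part of the cap blob), z=height of its top"
    im=snap('wrist',f); hsv=cv2.cvtColor(im,cv2.COLOR_RGB2HSV); a,b=HUE[c]; h=hsv[:,:,0]
    m=((h>=a)&(h<=b)) if a<b else ((h>=a)|(h<=b)); m=(m&(hsv[:,:,1]>110)&(hsv[:,:,2]>50)).astype(np.uint8)
    n,l,st,ce=cv2.connectedComponentsWithStats(m)
    for i in range(1,n):
        x,y,w,hh,A=st[i]
        if A>500 and abs(ce[i][0]-255)<60 and abs(ce[i][1]-195)<70:
            r=w/2; p=atz('wrist',(x+r-.5,y+hh-r-.5),z); print(c,st[i],np.round(p,4)); to(p[0],p[1],z-.011-.037)
E
python3 -c "
from h import *
wtop('green',.125,'w7.png')"
```

```text
green [ 233  168   45   48 1627] [0.4322 0.0801 0.125 ]
t 12.75 tcp [0.4332 0.0799 0.2003] shift mm [  1.2  -0.2 123.3] gap 0.8 q [-0.07  0.29  1.88  0.    0.97 -1.27]
```

Call:
step_arm(targets="1 0 25 0;1 0 50 0;1 0 75 0;1 0 100 0;1 0 115 0;1 0 123 0;1 0 123 0;1 0 123 0")

```text
t: 13.55
tcp_pos: [0.4317, 0.0803, 0.0775]
tool_rot: [0.184, 0.983, 0.0, 0.0]
force: [-0.3, -0.4, 0.0]
finger_gap: 0.8
gripper_force: 0.0
```

Call:
step_arm(targets="0 0 0 0;0 0 0 0;0 0 0 0;0 0 0 0;0 0 0 0;0 0 0 0", gripper=1)

```text
t: 14.15
tcp_pos: [0.4313, 0.0803, 0.0782]
tool_rot: [0.184, 0.983, 0.0, 0.001]
force: [0.4, 1.8, 5.9]
finger_gap: 0.414
gripper_force: 20.0
```

Call:
step_arm(targets="0 0 0 0;0 0 0 0;0 0 -10 0;0 0 -25 0;0 0 -45 0;0 0 -65 0;0 0 -85 0;0 0 -100 0;0 0 -110 0;0 0 -110 0", squeeze=60)

```text
t: 15.15
tcp_pos: [0.4311, 0.0802, 0.1885]
tool_rot: [0.184, 0.983, 0.0, 0.001]
force: [-0.2, 0.4, -3.1]
finger_gap: 0.399
gripper_force: 60.2
```

Call:
step_arm(targets="-12 -5 0 0;-36 -17 0 0;-64 -31 0 0;-92 -45 0 0;-120 -59 0 0;-148 -73 0 0;-176 -86 0 0;-204 -100 0 0;-232 -114 0 0;-254 -124 0 0;-266 -130 0 0;-266 -130 0 0")

```text
t: 16.35
tcp_pos: [0.6322, -0.139, 0.1857]
tool_rot: [0.185, 0.983, -0.0, -0.001]
force: [-0.6, 1.1, -3.3]
finger_gap: 0.4
gripper_force: 60.3
```

```bash
python3 -c "
from h import *
a=snap('wrist','w8.png'); to(.633,-.138,.0828)
b=manip.snapshot('side')
print(manip.sense()['force'])
cv2.imwrite('pics/w8c.png',np.hstack([cv2.resize(a,(400,300)),cv2.resize(b[90:300,130:410],(400,300))])[:,:,::-1])"
```

```text
t 16.4 tcp [ 0.6309 -0.1374  0.1859] shift mm [ -2.5   0.2 103.1] gap 0.4 q [-0.39  0.58  1.4   0.    1.17 -1.59]
[-0.80674077  0.48742869 -2.69315714]
```

View pics/w8c.png

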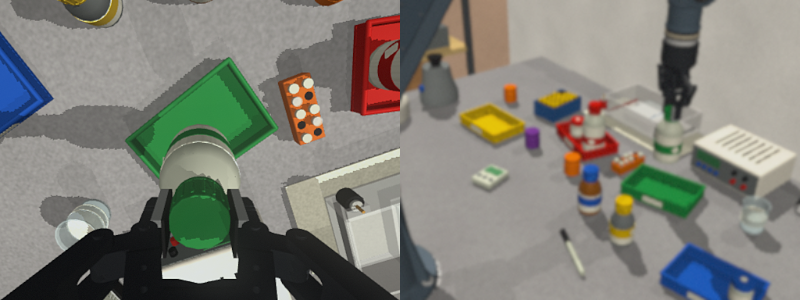

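Red stands in its tray and green is over its own. I'm lowering green.

Call:
step_arm(targets="0 0 20 0;0 0 45 0;0 0 70 0;0 0 86 0;0 0 93 0;0 0 97 0;0 0 99 0;0 0 101 0;0 0 101 0;0 0 101 0")

```text
t: 17.45
tcp_pos: [0.632, -0.1372, 0.0871]
tool_rot: [0.184, 0.983, -0.0, 0.001]
force: [-0.5, 0.3, -2.2]
finger_gap: 0.401
gripper_force: 60.3
```

Call:
step_arm(targets="0 0 1 0;0 0 2 0;0 0 2 0;0 0 2 0")

```text
t: 17.85
tcp_pos: [0.6316, -0.1371, 0.0843]
tool_rot: [0.184, 0.983, 0.0, -0.0]
force: [1.0, -0.1, -2.3]
finger_gap: 0.397
gripper_force: 60.3
```

Call:
step_arm(targets="0 0 1 0;0 0 2 0;0 0 2 0;0 0 2 0")

```text
t: 18.25
tcp_pos: [0.632, -0.1372, 0.0836]
tool_rot: [0.184, 0.983, -0.0, 0.001]
force: [-2.2, 1.4, 5.7]
finger_gap: 0.395
gripper_force: 61.1
```

Contact. I'm releasing, then going to hover over blue.

Call:
step_arm(targets="0 0 0 0;0 0 0 0;0 0 0 0;0 0 0 0;0 0 -10 0;0 0 -30 0;0 0 -60 0;0 0 -100 0;0 0 -110 0;0 0 -110 0", gripper=0.2, squeeze=20)

```text
t: 19.25
tcp_pos: [0.6332, -0.1377, 0.1955]
tool_rot: [0.184, 0.983, -0.001, 0.003]
force: [1.0, -0.8, 0.9]
finger_gap: 0.801
gripper_force: 0.0
```

```bash
python3 -c "
from h import *
to(.461,-.070,.19)"
```

```text
t 19.25 tcp [ 0.6332 -0.1377  0.1955] shift mm [185.1   0.9   4.3] gap 0.8 q [-0.39  0.57  1.39  0.    1.18 -1.59]
```

Call:
step_arm(targets="185 1 2 0;185 1 2 0;185 1 2 0;185 1 2 0;185 1 2 0;185 1 2 0;185 1 2 0")

```text
t: 19.95
tcp_pos: [0.4607, -0.0699, 0.1901]
tool_rot: [0.184, 0.983, -0.0, 0.0]
force: [0.2, -0.3, 0.8]
finger_gap: 0.805
gripper_force: 0.0
```

```bash
python3 -c "
from h import *
wtop('blue',.110,'w9.png')"
```

```text
blue [ 233  166   44   47 1630] [ 0.4592 -0.0699  0.11  ]
t 20.0 tcp [ 0.4609 -0.07    0.1901] shift mm [  1.7  -0.5 128.1] gap 0.8 q [-0.39  0.34  1.84 -0.    0.96 -1.59]
```

Call:
step_arm(targets="1.5 0 25 0;1.5 0 50 0;1.5 0 75 0;1.5 0 100 0;1.5 0 118 0;1.5 0 128 0;1.5 0 128 0;1.5 0 128 0")

```text
t: 20.8
tcp_pos: [0.4589, -0.0691, 0.0625]
tool_rot: [0.184, 0.983, -0.0, 0.0]
force: [0.5, -0.4, -0.3]
finger_gap: 0.796
gripper_force: 0.0
```

Call:
step_arm(targets="0 0 0 0;0 0 0 0;0 0 0 0;0 0 0 0;0 0 0 0;0 0 0 0", gripper=1)

```text
t: 21.4
tcp_pos: [0.4588, -0.0691, 0.0633]
tool_rot: [0.184, 0.983, -0.0, 0.001]
force: [-0.3, -0.2, 6.9]
finger_gap: 0.415
gripper_force: 20.4
```

Call:
step_arm(targets="0 0 0 0;0 0 0 0;0 0 -10 0;0 0 -25 0;0 0 -45 0;0 0 -70 0;0 0 -95 0;0 0 -120 0;0 0 -140 0;0 0 -150 0;0 0 -150 0", squeeze=60)

```text
t: 22.5
tcp_pos: [0.4585, -0.0688, 0.2135]
tool_rot: [0.184, 0.983, -0.0, 0.001]
force: [-0.3, -0.9, -2.8]
finger_gap: 0.4
gripper_force: 60.2
```

Call:
step_arm(targets="-6 -13 0 0;-18 -40 0 0;-31 -68 0 0;-43 -96 0 0;-56 -124 0 0;-68 -150 0 0;-81 -178 0 0;-93 -206 0 0;-105 -232 0 0;-116 -256 0 0;-123 -271 0 0;-123 -271 0 0")

```text
t: 23.7
tcp_pos: [0.4742, -0.3685, 0.2108]
tool_rot: [0.185, 0.983, 0.0, -0.001]
force: [0.2, -0.3, -2.9]
finger_gap: 0.396
gripper_force: 60.3
```

```bash
python3 -c "
from h import *
a=snap('wrist','w10.png'); to(.4755,-.367,.068)
b=manip.snapshot('side')
print(manip.sense()['force'])
cv2.imwrite('pics/w10c.png',np.hstack([cv2.resize(a,(400,300)),cv2.resize(b[90:330,130:450],(400,300))])[:,:,::-1])"
```

```text
t 23.75 tcp [ 0.474  -0.3663  0.2109] shift mm [ -2.1  -0.3 142.9] gap 0.4 q [-0.84  0.49  1.49  0.    1.16 -2.04]
[ 0.14747444 -0.11624936 -2.67991602]
```

View pics/w10c.png

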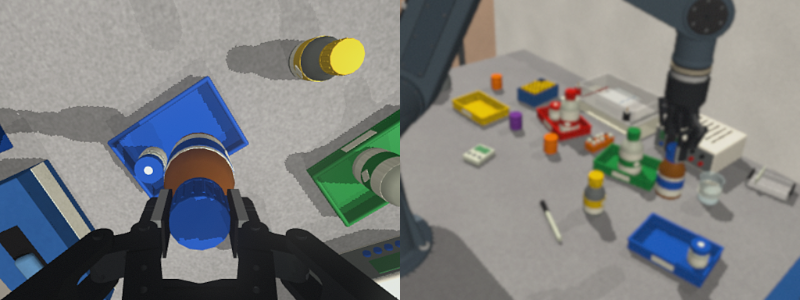

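Green stands in its tray. Blue projects onto the free end of the blue tray, about 86 mm from the jar. I'm lowering it.

Call:
step_arm(targets="0 0 20 0;0 0 45 0;0 0 75 0;0 0 100 0;0 0 120 0;0 0 131 0;0 0 136 0;0 0 139 0;0 0 140 0;0 0 140 0;0 0 140 0")

```text
t: 24.9
tcp_pos: [0.4752, -0.3663, 0.0733]
tool_rot: [0.184, 0.983, -0.0, 0.001]
force: [0.2, -0.3, -2.3]
finger_gap: 0.399
gripper_force: 60.4
```

Call:
step_arm(targets="0 0 1 0;0 0 2 0;0 0 3 0;0 0 3 0;0 0 3 0")

```text
t: 25.4
tcp_pos: [0.4748, -0.3658, 0.0693]
tool_rot: [0.184, 0.983, 0.0, -0.0]
force: [-0.1, -0.8, -2.2]
finger_gap: 0.399
gripper_force: 60.4
```

Call:
step_arm(targets="0 0 1 0;0 0 2 0;0 0 2 0;0 0 2 0")

```text
t: 25.8
tcp_pos: [0.4752, -0.3662, 0.0686]
tool_rot: [0.184, 0.983, -0.0, 0.001]
force: [-0.3, 1.0, 5.0]
finger_gap: 0.395
gripper_force: 61.3
```

Call:
step_arm(targets="0 0 0 0;0 0 0 0;0 0 0 0;0 0 0 0;0 0 -10 0;0 0 -30 0;0 0 -60 0;0 0 -100 0;0 0 -116 0;0 0 -116 0", gripper=0.2, squeeze=20)

```text
t: 26.8
tcp_pos: [0.4765, -0.3676, 0.1873]
tool_rot: [0.184, 0.983, -0.002, 0.003]
force: [-0.5, -0.6, 0.2]
finger_gap: 0.8
gripper_force: 0.0
```

```bash
python3 -c "
from h import *
to(.441,-.194,.185)"
```

```text
t 26.8 tcp [ 0.4765 -0.3676  0.1873] shift mm [ 95.8 149.    1.1] gap 0.8 q [-0.84  0.51  1.52 -0.    1.1  -2.04]
```

Call:
step_arm(targets="95 149 1 0;95 149 1 0;95 149 1 0;95 149 1 0;95 149 1 0;95 149 1 0;95 149 1 0")

```text
t: 27.5
tcp_pos: [0.4408, -0.1939, 0.1822]
tool_rot: [0.184, 0.983, -0.0, 0.0]
force: [0.3, -0.2, 0.0]
finger_gap: 0.801
gripper_force: 0.0
```

```bash
python3 -c "
from h import *
wtop('yellow',.105,'w11.png')"
```

```text
yellow [ 233  168   46   49 1705] [ 0.4408 -0.1939  0.105 ]
t 27.55 tcp [ 0.4408 -0.1941  0.1822] shift mm [1.000e-01 3.000e-01 1.252e+02] gap 0.8 q [-0.65  0.37  1.81 -0.    0.96 -1.85]
```

Call:
step_arm(targets="0 0 25 0;0 0 50 0;0 0 75 0;0 0 100 0;0 0 117 0;0 0 125 0;0 0 125 0;0 0 125 0")

```text
t: 28.35
tcp_pos: [0.4406, -0.1934, 0.0577]
tool_rot: [0.184, 0.983, -0.0, 0.0]
force: [0.5, 0.3, -0.3]
finger_gap: 0.8
gripper_force: 0.0
```

Call:
step_arm(targets="0 0 0 0;0 0 0 0;0 0 0 0;0 0 0 0;0 0 0 0;0 0 0 0", gripper=1)

```text
t: 28.95
tcp_pos: [0.4407, -0.1931, 0.0583]
tool_rot: [0.184, 0.983, -0.001, 0.001]
force: [-0.5, -0.2, 6.6]
finger_gap: 0.411
gripper_force: 20.2
```

Call:
step_arm(targets="0 0 0 0;0 0 0 0;0 0 -10 0;0 0 -25 0;0 0 -45 0;0 0 -70 0;0 0 -95 0;0 0 -110 0;0 0 -120 0;0 0 -120 0", squeeze=60)

```text
t: 29.95
tcp_pos: [0.4406, -0.1928, 0.1786]
tool_rot: [0.184, 0.983, -0.001, 0.001]
force: [0.5, -0.1, -0.9]
finger_gap: 0.401
gripper_force: 60.2
```

```bash
python3 -c "
from h import *
to(.493,.395,.177)"
```

```text
t 29.95 tcp [ 0.4406 -0.1928  0.1786] shift mm [163.5 567.1   0.9] gap 0.4 q [-0.65  0.38  1.82  0.    0.95 -1.85]
```

Call:
step_arm(targets="4 14 0 0;12 40 0 0;20 68 0 0;28 96 0 0;36 124 0 0;44 152 0 0;52 180 0 0;60 208 0 0;68 236 0 0;76 264 0 0;84 291 0 0;92 319 0 0")

```text
t: 31.15
tcp_pos: [0.4676, 0.14, 0.176]
tool_rot: [0.184, 0.983, -0.0, -0.002]
force: [0.6, -0.3, -0.7]
finger_gap: 0.398
gripper_force: 60.2
```

```bash
python3 -c "
from h import *
to(.493,.395,.177)"
```

```text
t 31.15 tcp [0.4676 0.14   0.176 ] shift mm [ 68.4 246.9  -1.1] gap 0.4 q [ 0.06  0.39  1.8   0.    0.96 -1.14]
```

Call:
step_arm(targets="8 28 0 0;16 56 0 0;24 84 0 0;32 112 0 0;40 140 0 0;48 168 0 0;56 196 0 0;63 220 0 0;68 238 0 0;71 248 0 0;71 248 0 0;71 248 0 0")

```text
t: 32.35
tcp_pos: [0.4919, 0.3943, 0.1764]
tool_rot: [0.184, 0.983, -0.001, -0.001]
force: [-0.4, 0.3, -2.0]
finger_gap: 0.397
gripper_force: 60.2
```

```bash
python3 -c "
from h import *
a=snap('wrist','w12.png'); to(.493,.395,.063)
b=manip.snapshot('side')
cv2.imwrite('pics/w12c.png',np.hstack([cv2.resize(a,(400,300)),cv2.resize(b[90:330,130:450],(400,300))])[:,:,::-1])"
```

```text
t 32.4 tcp [0.4923 0.394  0.1767] shift mm [ -0.5   1.4 113.7] gap 0.4 q [ 0.5   0.57  1.45 -0.    1.13 -0.7 ]
```

View pics/w12c.png

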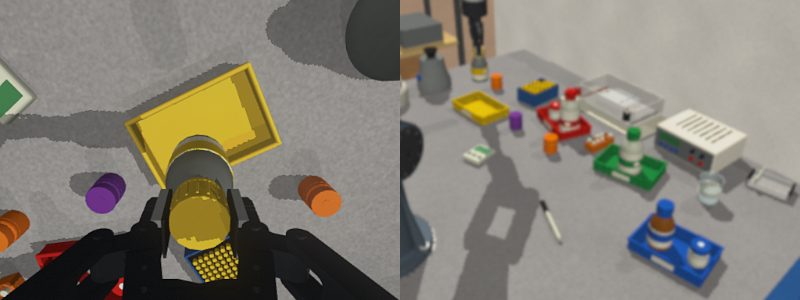

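Red, green and blue are all standing in their trays, the jars haven't moved, and yellow is over the yellow tray. I'm lowering it.

Call:
step_arm(targets="0 0 20 0;0 0 45 0;0 0 75 0;0 0 93 0;0 0 103 0;0 0 108 0;0 0 110 0;0 0 111 0;0 0 111 0;0 0 111 0")

```text
t: 33.45
tcp_pos: [0.4935, 0.3953, 0.0672]
tool_rot: [0.184, 0.983, 0.0, 0.001]
force: [-1.1, -0.1, -1.9]
finger_gap: 0.402
gripper_force: 60.2
```

Call:
step_arm(targets="0 0 1 0;0 0 2 0;0 0 3 0;0 0 3 0;0 0 3 0")

```text
t: 33.95
tcp_pos: [0.4931, 0.395, 0.0637]
tool_rot: [0.184, 0.983, 0.0, 0.0]
force: [-0.3, 0.3, 0.7]
finger_gap: 0.399
gripper_force: 60.5
```

Call:
step_arm(targets="0 0 0 0;0 0 0 0;0 0 0 0;0 0 0 0;0 0 -10 0;0 0 -30 0;0 0 -60 0;0 0 -100 0;0 0 -130 0;0 0 -130 0;0 0 -130 0;0 0 -130 0", gripper=0.2, squeeze=20)

```text
t: 35.15
tcp_pos: [0.4921, 0.3945, 0.1925]
tool_rot: [0.184, 0.983, -0.001, -0.001]
force: [-0.7, -0.5, -0.7]
finger_gap: 0.799
gripper_force: 0.0
```

```bash
python3 -c "
from h import *
a=manip.snapshot('top'); b=manip.snapshot('side')
cv2.imwrite('pics/fin.png',np.vstack([cv2.resize(a[110:260,80:480],(800,300)),cv2.resize(b[110:320,100:440],(486,300))] if 0 else [cv2.resize(a[110:260,80:480],(800,300)),cv2.resize(b[140:320,60:540],(800,300))])[:,:,::-1])"
```

```text
(no output)
```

View pics/fin.png

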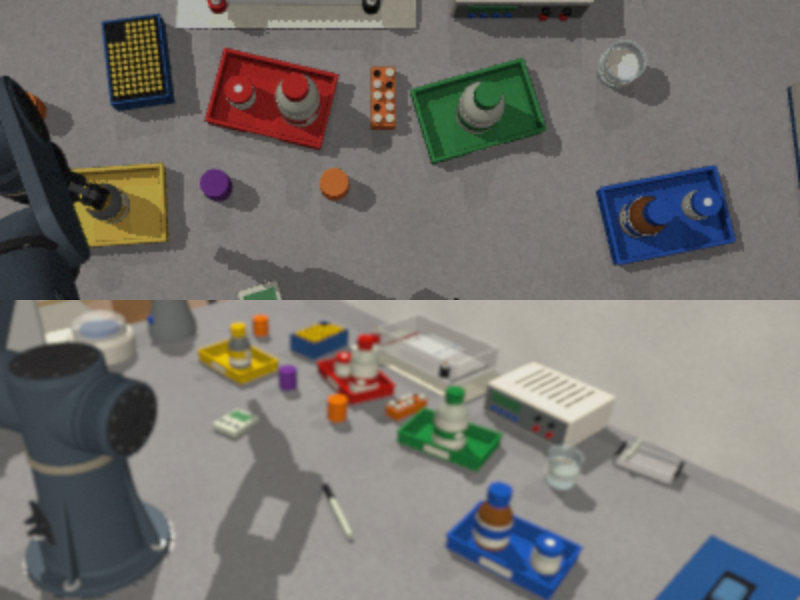

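All four bottles stand upright in their own trays, both jars haven't moved, and the gripper is clear.

```bash
python3 -c "
from station import manip
print(manip.sign_off())"
```

```text
the job is handed in; nothing more can be done
None
```

All four bottles stand upright in their matching trays, both jars are where they were, and the job was handed in at about 35 s; the first grasp on the red bottle closed on top of its cap and tilted it briefly, but it settled upright in the same place before being moved.

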